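# Make up two component kits at the repair bench

### The job

Make up two kits from the loose parts on the bench. In the tray with the round cup, lay the flat black spacer ring flat in the cup with the copper-wound choke flat on top of it, and stand the tall slim capacitor in the square bay; in the two-bay tray, set the heat sink on its base in the long bay and stand the short wide capacitor upright in the square bay. Leave the wire spool, the amber jar and the screwdriver where they are.

Things in the scene. Friction and masses are not known exactly. Their poses are not given: they have to be found in the camera images.
- cup_tray: Fixed white kit tray: floor 3 mm, walls 4 mm thick, rims at height 17 mm. One end: round cup, bore 60, wall 5, rim at 23 mm, broken by two 38 mm finger gaps facing the tray's +y and -y (no wall outside it). Other end: square bay, 60 x 60 mm inside, centre 72 mm along +x from the cup's axis. Origin on the cup's axis at bench level, x towards the bay, z up; spans x -42 to 106, y -34 to 34 mm.
- two_bay_tray: Fixed white kit tray: floor 3 mm, walls 4 mm thick, rims at height 17 mm. Two bays: a long bay, 76 (x) by 60 mm (y) inside, and a square bay, 60 x 60 mm inside, its centre 72 mm along +x from the long bay's centre. Origin at the long bay's centre at bench level, x towards the square bay, z up; spans x -42 to 106, y -34 to 34 mm.
- spacer: Black plastic spacer, a flat plain ring, outside diameter 52 mm, hole 28 mm, 14 mm thick, 30 g. z up; origin at the centre of its underside.
- toroid: Toroidal choke, a thick ring wound all round with copper, outside diameter 49.5 mm, hole 23 mm, 24 mm tall, 120 g. z up; origin at the centre of its underside.
- tall_can: Tall slim capacitor, a black cylinder with an aluminium top, 30 mm diameter, 50 mm tall, 60 g, upright. z up; origin at the centre of its underside.
- wide_can: Short wide capacitor, a black cylinder with an aluminium top, 40 mm diameter, 28 mm tall, 55 g, upright. z up; origin at the centre of its underside.
- heat_sink: Bare aluminium heat sink, 50 mm (its x) by 32 mm (its y) and 30 mm tall, five upright fins that run along x on a 6 mm base; the two outer fins are its flat long sides. 70 g, rests on its base. z up; origin at the centre of its underside.
- wire_spool: Bystander: standing metal wire spool with blue flanges, 52 mm diameter, 45 mm tall. z up; origin at the centre of its underside.
- flux_jar: Bystander: small amber glass jar with a white cap, 48 mm diameter, 45 mm tall. z up; origin at the centre of its underside.
- screwdriver: Bystander: yellow-handled screwdriver 170 mm long lying on the bench beyond the stock, less than 40 mm high; its x runs from handle to blade. Origin near its middle, at its underside.
Mind the look-alikes: they are no part of the job. Leave any turquoise or yellow look-alike of the spacer alone.

How it is judged:
By the outcome, as a careful person would: the job done as asked, in the order asked, and still so for the second after the job is handed in, with the robot touching nothing.
It also fails if it takes over 109 s, if anything falls off the work surface, if the arm or the gripper's body presses on something with over 40 N, if the wrist force passes 120 N, or if a joint passes its speed limit or range.

### The arm

A 6-joint arm with a two-finger parallel gripper is mounted at the origin on the work surface. World frame = base frame: x ahead of the robot, y to its left, z up, the work surface at z = 0. Lengths are in m, angles in rad, forces in N, time in s.
With the tool pointing down it reaches from about 0.375 to 0.9 m from the base axis. Payload 3.1 kg.
Tool frame: the origin (TCP) lies between the finger pads; the fingertips stand robot.finger_overhang ahead of it and the grasp point (between the pads) lies 3 mm ahead of it (robot.finger_overhang is the distance from the TCP to the fingertips, in m); z points along the fingers, y is the line along which they close (so a half turn about z gives the same grasp; the last joint's range is limited). The gripper opens to 87 mm and grips with 3 to 60 N. Pads are 19 mm wide; open, the fingers measure 117 mm over their backs; the gripper's body (75 mm by 190 mm) begins 51 mm behind the grasp point.
Start: joints at [1.117, 0.527, 1.433, -0, 1.181, -0.178], TCP at [0.17, 0.602, 0.245] pointing down, gripper open.
Joint ranges: [-3.08, 3.08], [-0.75, 2.2], [0.22, 2.44], [-1.43, 4.57], [0, 2.65], [-2.85, 2.85]. Speed limits (rad/s): [2.79, 2.79, 3.14, 3.14, 3.14, 3.14].

### API

Orientations are given as a unit quaternion [x, y, z, w].
In Python, from rig import get_obs, vision, hand_in, nets, robot gives the robot as it stands.
- The arm moves only by the tool apply_moves, never from a script. Its argument "series" is a list of rows, each an object with "offset": the shift along the world's x, y, z in cm, a list of three; "rot": the turn, a rotation vector about the world's x, y, z in degrees, a list of three. A call has 1 to 20 rows; each row is the pose to reach, as a shift and turn from the pose commanded when the call began; what a row does not reach only later rows make up. A row lasts 1/10 s, in which the tool goes at most 50 mm and 8.59 degrees, less where a joint would pass 70% of its speed; a pose out of reach is approached as far as the arm can. A call with a gripper value outside its range is refused whole. "hand" is the opening, from 0 (shut) to 1 (fully open), set as the call begins (left out, the last holds). The fingers move at their own pace and stop on an object; "newtons" is the grip in N (left out, the last holds). Time passes only in rows, so rows that repeat a pose let the fingers close. It gives the time, the measured TCP pose, the force, the opening and the grip force at its end, in the units of the state.
- get_obs(): the state, without advancing time (a new reading comes with each control period).
- vision.camera(name): name is "scene" or "top" or "wrist"; returns the picture (384x512x3 uint8, red, green, blue); there is no depth.
- vision.calibration(name): a dict with "K" (3x3 intrinsics, pixels), "R" (3x3) and "t" (3): a world point X has camera coordinates R X + t. Camera axes: x right, y down, z forward; pixel columns grow to the right and rows downward; lengths in m; the calibration is good to about 2 mm. A picture is of the moment at which its call begins: read the wrist's pose just before it. calibration takes no time and is no camera call; for the wrist camera it gives the pose at the moment of the call.
- hand_in(): hands the job in; it is judged then, once.
Trained networks look in the newest picture that a camera, given by its name, has taken for a name from the list of things; names that differ only in an ending like _2 or _b are one class to them, and where a whole thing is asked for, a point or a joint stands for the part that bears it (a point fixed in the world has none). Each returns a list of dicts, best first, with "conf" (0 to 1); they miss things now and then, are a little off and sometimes report something else, mostly with a low value. They report only what shows in the picture. A call takes as long as a camera call. They do not tell look-alikes from the thing itself.
- nets.search_frame(camera, query): "centre" ([x, y, z] in m, in world coordinates, good to about 4 mm: the middle of the surface that is visible of it).
- nets.spot_point(camera, query): "centre" ([x, y, z] in m, in world coordinates, good to about 4 mm: a listed point, or the origin of a listed thing).
The state is a dict: "time": time; "q": joint angles; "joint_velocities": joint speeds; "joint_torque": joint torques, N m; "position": TCP position; "tool_rot": TCP orientation; "ft_force": force on the tool from outside, world axes, zero at the start; "moment": the same for the moment, N m; "grip_width": finger opening in m; "grip_force": force on a finger pad.
Only numpy, scipy, OpenCV 4.12 (cv2) and the standard library are available. Lean on these libraries where they do the work, as an engineer would, in place of code of your own. Each camera call takes 0.05 s, during which the arm holds its last target. There are 200 camera calls.

## Working session

There is one attempt and no reset: what is moved stays moved. The work goes in short steps, Python scripts to look and compute and a tool call to move; the robot and the scene stay as the last step left them, time stands still between calls to the robot, and variables do not carry over. Pictures are saved under pics/ and viewed, at most 14 in all, crops included, and the job is handed in when it is done.

Besides the shell and the picture viewer there is one more tool, called after "Call:" by a JSON object that holds its "fn" and its "kwargs". apply_moves: Moves the arm, as the interface text tells. Its arguments: {"type":"object","properties":{"series":{"type":"array"},"hand":{"type":"number"},"newtons":{"type":"number"}},"required":["series"]}

```bash
ls; mkdir -p pics; python3 - <<'E'
from rig import get_obs, vision, nets, robot
import cv2,numpy as np
print(robot.finger_overhang)
o=get_obs();print(o['time'],o['position'],o['tool_rot'],o['grip_width'])
for c in('scene','top'):
    im=vision.camera(c);cv2.imwrite(f'pics/{c}0.png',im[:,:,::-1])
    for n in 'cup_tray two_bay_tray spacer toroid tall_can wide_can heat_sink wire_spool flux_jar screwdriver'.split():
        print(c,n,[(np.round(d['centre'],3).tolist(),round(d['conf'],2)) for d in nets.spot_point(c,n)[:4]])
for c in('scene','top','wrist'):
    k=vision.calibration(c);print(c,k['K'].tolist(),np.round(-k['R'].T@k['t'],3),k['R'].round(3).tolist())
print(get_obs()['time'])
E
```

```text
pics
0.022
0.0 [0.16926618 0.60093605 0.24358072] [ 1.36963837e-01  9.90575463e-01 -1.02386985e-03 -3.33059813e-04] 0.08701991886123837
scene cup_tray [([0.384, 0.272, -0.002], 0.97), ([0.617, 0.11, 0.0], 0.25)]
scene two_bay_tray [([0.476, -0.305, 0.001], 0.6)]
scene spacer [([0.717, 0.064, -0.001], 0.83), ([0.693, 0.169, 0.001], 0.74), ([0.547, 0.183, -0.002], 0.6), ([0.48, -0.308, -0.002], 0.58)]
scene toroid [([0.471, 0.055, -0.001], 0.79)]
scene tall_can [([0.483, -0.086, 0.001], 0.78), ([0.628, -0.012, -0.0], 0.36)]
scene wide_can [([0.625, -0.012, -0.001], 0.78)]
scene heat_sink [([0.629, -0.12, -0.0], 0.69), ([0.616, 0.109, -0.002], 0.54)]
scene wire_spool [([0.727, 0.297, -0.002], 0.8)]
scene flux_jar []
scene screwdriver [([0.782, -0.015, -0.002], 0.82)]
top cup_tray []
top two_bay_tray [([0.473, -0.305, -0.001], 0.75)]
top spacer [([0.613, 0.111, 0.002], 0.62), ([0.69, 0.171, -0.002], 0.59), ([0.547, 0.184, 0.002], 0.57), ([0.716, 0.067, 0.003], 0.54)]
top toroid [([0.474, 0.063, -0.0], 0.71)]
top tall_can [([0.481, -0.086, -0.002], 0.59)]
top wide_can [([0.628, -0.011, 0.
[... 156 characters left out ...]
crewdriver [([0.782, -0.016, 0.001], 0.73), ([0.475, 0.06, -0.002], 0.28)]
scene [[355.6767258061927, 0.0, 258.4146347619691], [0.0, 355.6767258061927, 186.37969890732649], [0.0, 0.0, 1.0]] [1.023 0.057 0.688] [[-0.115, 0.993, 0.008], [0.823, 0.1, -0.56], [-0.557, -0.058, -0.829]]
top [[440.79753261433734, 0.0, 257.87902357370405], [0.0, 440.79753261433734, 196.2088198620986], [0.0, 0.0, 1.0]] [0.5   0.008 1.281] [[0.024, -1.0, 0.004], [-0.996, -0.024, -0.09], [0.09, -0.002, -0.996]]
wrist [[306.30326996593857, 0.0, 257.8334217298224], [0.0, 306.30326996593857, 193.40835181127687], [0.0, 0.0, 1.0]] [0.099 0.62  0.384] [[0.27, 0.963, 0.001], [0.928, -0.261, 0.265], [0.255, -0.07, -0.964]]
1.1
```

View pics/scene0.png

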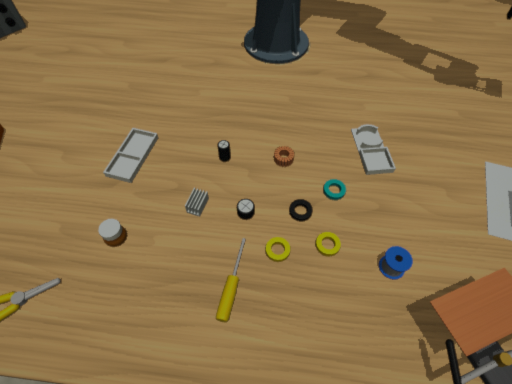

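View pics/top0.png

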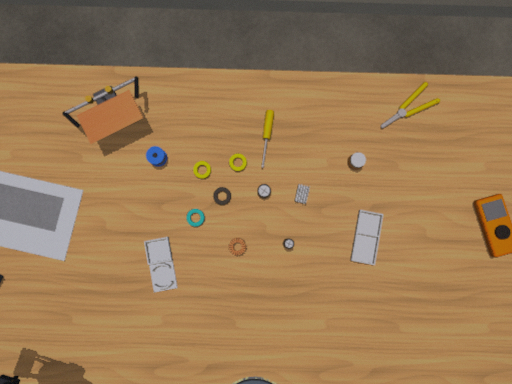

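The black spacer is the dark ring at scene (301,210) and top (222,196). The cup tray is at top-left-centre (160,265) and the two-bay tray at (367,237). The turquoise and yellow rings are look-alikes. Next I move in for a closer wrist view.

Call:
{"fn": "apply_moves", "kwargs": {"series": [{"offset":[4,-5,1],"rot":[0,0,0]},{"offset":[25,-38,1],"rot":[0,0,0]},{"offset":[25,-38,1],"rot":[0,0,0]},{"offset":[25,-38,1],"rot":[0,0,0]},{"offset":[25,-38,1],"rot":[0,0,0]},{"offset":[25,-38,1],"rot":[0,0,0]},{"offset":[25,-38,1],"rot":[0,0,0]},{"offset":[25,-38,1],"rot":[0,0,0]},{"offset":[25,-38,1],"rot":[0,0,0]},{"offset":[25,-38,1],"rot":[0,0,0]},{"offset":[25,-38,1],"rot":[0,0,0]},{"offset":[25,-38,1],"rot":[0,0,0]},{"offset":[25,-38,1],"rot":[0,0,0]},{"offset":[25,-38,1],"rot":[0,0,0]}], "hand": 1}}

```text
time: 2.5
position: [0.4186, 0.2228, 0.2545]
tool_rot: [0.136, 0.991, 0.0, -0.0]
ft_force: [0.7, -0.2, 1.0]
grip_width: 0.0868
grip_force: 0.0
```

```bash
cat > h.py <<'E'
from rig import get_obs, vision, nets, robot, hand_in
import cv2,numpy as np
def snap(c,name):
    k=vision.calibration(c); im=vision.camera(c)
    cv2.imwrite(f'pics/{name}.png',im[:,:,::-1]); np.savez(f'pics/{name}.npz',im=im,**{a:np.array(k[a]) for a in('K','R','t')})
    return im,k
def ray(k,uv):
    C=-k['R'].T@k['t']; d=k['R'].T@np.linalg.inv(k['K'])@np.array([*uv,1.]); return C,d
def at(k,uv,z):
    C,d=ray(k,uv); return C+d*(z-C[2])/d[2]
def tri(obs):
    A=np.zeros((3,3));b=np.zeros(3)
    for k,uv in obs:
        C,d=ray(k,uv);d=d/np.linalg.norm(d);P=np.eye(3)-np.outer(d,d);A+=P;b+=P@C
    return np.linalg.solve(A,b)
def load(n):
    return np.load(f'pics/{n}.npz')
def proj(k,X):
    p=k['K']@(k['R']@np.array(X)+k['t']);return p[:2]/p[2]
def st():
    o=get_obs();print('t',round(o['time'],2),'p',np.round(o['position'],4),'q',np.round(o['tool_rot'],3),'f',np.round(o['ft_force'],1),'w',round(o['grip_width'],4),round(o['grip_force'],1))
def spots(c,ns,f='spot_point'):
    for n in ns.split(): print(n,[(np.round(d['centre'],4).tolist(),round(d['conf'],2)) for d in getattr(nets,f)(c,n)[:4]])
E
python3 - <<'E'
from h import *
st();snap('wrist','w1');spots('wrist','cup_tray spacer toroid wide_can')
E
```

```text
t 2.5 p [0.4186 0.2228 0.2545] q [ 0.136  0.991  0.    -0.   ] f [ 0.7 -0.2  1. ] w 0.0868 0.0
cup_tray [([0.3845, 0.2679, 0.0007], 0.81)]
spacer [([0.6114, 0.1076, 0.0], 0.57), ([0.5541, 0.1844, 0.0007], 0.46)]
toroid [([0.4728, 0.065, -0.0037], 0.61)]
wide_can []
```

View pics/w1.png

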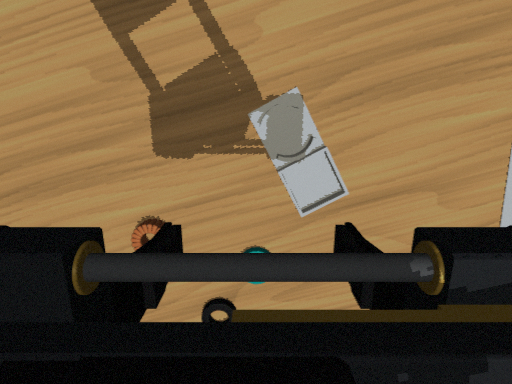

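Wrist view: the cup tray spans (250,113) to (348,190), with its cup at the top (~(288,125)). The toroid is at (150,235) and the spacer at (219,312). I'll fit the tray outline from its edges and compare it with the top view.

```bash
cat >> h.py <<'E'
def outline(x,y,a):
    "visible top outline points of tray in world; returns labelled model points"
    c,s=np.cos(a),np.sin(a); R=np.array([[c,-s],[s,c]])
    return lambda P:(np.c_[np.array(P)[:,:2]@R.T+[x,y],np.array(P)[:,2]])
def draw(im,k,f,cup,s=1,off=(0,0)):
    for seg in model(cup):
        p=[(proj(k,X)-off)*s+(s-1)/2 for X in f(seg)]
        cv2.polylines(im,[np.round(p).astype(int)],False,(255,0,0),1)
def box(x0,x1,y0,y1,z): return [(x0,y0,z),(x1,y0,z),(x1,y1,z),(x0,y1,z),(x0,y0,z)]
def model(cup):
    m=[box(.042,.102,-.03,.03,.017),box(.042,.102,-.03,.03,.003),box(-.042,.106,-.034,.034,0)]
    if cup:
        for r,z in((.03,.023),(.035,.023),(.03,.003)):
            g=np.arcsin(.019/r)
            for c in(0,np.pi): m.append([(r*np.cos(t),r*np.sin(t),z) for t in c+np.linspace(-np.pi/2+g,np.pi/2-g,20)])
        m.append([(.038,-.034,.017),(.106,-.034,.017),(.106,.034,.017),(.038,.034,.017),(.038,-.034,.017)])
    else: m+= [box(-.042,.106,-.034,.034,.017),box(-.038,.038,-.03,.03,.017)]
    return m
E
python3 - <<'E'
from h import *
from scipy.optimize import minimize
# silhouette fit: IoU of tray mask (convex hull) against mask of bright, low saturation pixels
def fit(name,x0,cup,roi):
    k=load(name);im=k['im'];hsv=cv2.cvtColor(im,cv2.COLOR_RGB2HSV)
    m=((hsv[...,1]<60)&(hsv[...,2]>70)).astype(np.uint8);r=np.zeros_like(m);u0,v0,u1,v1=roi;r[v0:v1,u0:u1]=1;m*=r
    m=cv2.morphologyEx(m,cv2.MORPH_CLOSE,np.ones((5,5)))
    n,l,s,_=cv2.connectedComponentsWithStats(m);m=(l==1+np.argmax(s[1:,4])).astype(np.uint8)
    cs,_=cv2.findContours(m,0,2);h=cv2.convexHull(max(cs,key=cv2.contourArea));M=np.zeros(m.shape,np.uint8);cv2.fillPoly(M,[h],1)
    S=8;u0,v0,u1,v1=roi
    big=cv2.resize(M[v0:v1,u0:u1]*255,None,fx=S,fy=S,interpolation=cv2.INTER_LINEAR)>127
    P=[p for seg in model(cup) for p in seg]
    def cost(q):
        X=outline(q[0],q[1],q[2])(P);uv=np.array([proj(k,x) for x in X])
        hh=cv2.convexHull(((uv-[u0,v0]+.5)*S-.5).astype(np.float32)).round().astype(int)
        T=np.zeros(big.shape,np.uint8);cv2.fillPoly(T,[hh],1)
        return (T.astype(bool)^big).sum()/big.sum()
    best=min((minimize(cost,x0,method='Nelder-Mead',options=dict(initial_simplex=np.array(x0)+np.array([[0,0,0],[.008,0,0],[0,.008,0],[0,0,.15]])*s,xatol=1e-5,fatol=1e-5)) for s in(1,-1)),key=lambda r:r.fun)
    print(name,best.x[:2].round(4),np.degrees(best.x[2]).round(2),round(best.fun,3))
    v=cv2.resize(np.ascontiguousarray(im[v0:v1,u0:u1,::-1]),None,fx=4,fy=4,interpolation=cv2.INTER_CUBIC)
    draw(v,k,outline(*best.x),cup,4,(u0,v0));return v
a=fit('w1',[.384,.27,.2],True,(235,75,365,230))
im,k=snap('top','t1');b=fit('t1',[.384,.27,.2],True,(135,225,190,305))
c=fit('t1',[.473,-.305,-.1],False,(340,200,395,275));d=fit('t1',[.545,-.32,np.pi-.1],False,(340,200,395,275))
h=600;v=np.zeros((h,0,3),np.uint8)
for i in(a,c,d):v=np.hstack([v,cv2.resize(i,None,fx=min(1,h/i.shape[0],266/i.shape[1]),fy=min(1,h/i.shape[0],266/i.shape[1]))[:h] if 0 else cv2.copyMakeBorder(i,0,max(0,h-i.shape[0]),0,0,0)[:h,:266 if i is not a else 800]])
print(v.shape);cv2.imwrite('pics/fit1.png',cv2.resize(v,(800,int(v.shape[0]*800/v.shape[1]))))
E
```

```text
w1 [0.3825 0.2698] 12.66 0.019
t1 [0.3803 0.2774] 9.37 0.512
t1 [ 0.4738 -0.3054] -9.55 0.034
t1 [ 0.5369 -0.316 ] 170.44 0.034
(600, 960, 3)
```

View pics/fit1.png

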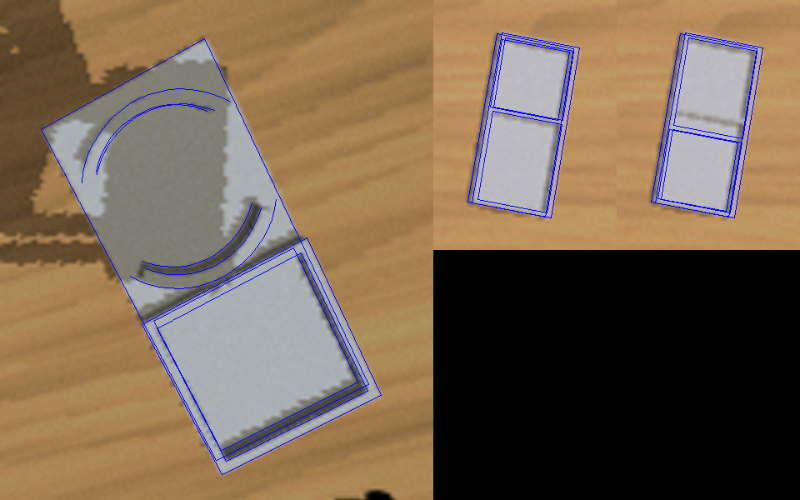

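The fits lie on the edges. The cup tray is at (0.3825, 0.2698), yaw 12.7°, and the two-bay tray is at (0.474, -0.305), yaw -9.6°, with its long bay nearest the robot. Next is one view covering all the stock.

Call:
{"fn": "apply_moves", "kwargs": {"series": [{"offset":[4,-3,0],"rot":[0,0,7]},{"offset":[8,-6,0],"rot":[0,0,14]},{"offset":[12,-9,0],"rot":[0,0,21]},{"offset":[16,-13,0],"rot":[0,0,28.3]},{"offset":[20,-16,0],"rot":[0,0,28.3]},{"offset":[24,-20,0],"rot":[0,0,28.3]},{"offset":[25,-20,0],"rot":[0,0,28.3]},{"offset":[25,-20,0],"rot":[0,0,28.3]},{"offset":[25,-20,0],"rot":[0,0,28.3]},{"offset":[25,-20,0],"rot":[0,0,28.3]}]}}

```text
time: 3.8
position: [0.6681, 0.0228, 0.2542]
tool_rot: [-0.11, 0.994, 0.0, -0.001]
ft_force: [-1.0, 0.2, -0.2]
grip_width: 0.0869
grip_force: 0.0
```

```bash
python3 - <<'E'
from h import *
st();print(get_obs()['q'].round(2) if hasattr(get_obs()['q'],'round') else get_obs()['q']);snap('wrist','w2');snap('scene','s2');snap('top','t2');spots('wrist','spacer toroid wide_can tall_can heat_sink')
E
```

```text
t 3.8 p [0.6681 0.0228 0.2542] q [-0.11   0.994  0.    -0.001] f [-1.   0.2 -0.2] w 0.0869 0.0
[-0.13  0.58  1.3   0.    1.26 -1.92]
spacer [([0.5545, 0.185, -0.001], 0.81), ([0.7148, 0.0647, 0.0004], 0.77), ([0.6905, 0.1712, -0.0054], 0.65), ([0.6159, 0.1077, 0.0007], 0.63)]
toroid [([0.4702, 0.0617, -0.0024], 0.66)]
wide_can [([0.6328, -0.0122, 0.002], 0.89)]
tall_can []
heat_sink [([0.6289, -0.1198, -0.0015], 0.79)]
```

View pics/w2.png

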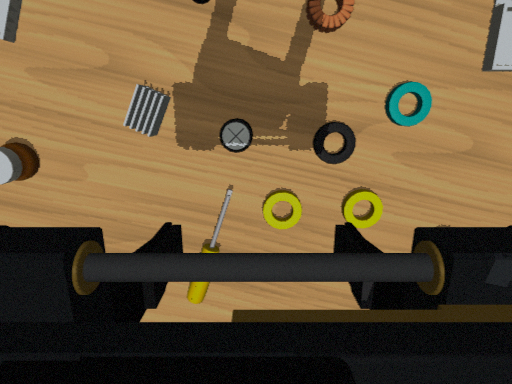

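The view shows the black spacer at (334,142), the wide can at (236,134), the heat sink at (147,110), and the toroid cut off at (330,10). I'll fit silhouettes jointly over the wrist, top and scene views.

```bash
cat >> h.py <<'E'
from scipy.optimize import least_squares, minimize
def cyl(r,h):
    t=np.linspace(0,2*np.pi,48,endpoint=False)
    return lambda q:np.vstack([np.c_[q[0]+r*np.cos(t),q[1]+r*np.sin(t),np.full(48,q[2]+z)] for z in(0,h)])
def brick(a,b,h):
    P=np.array([(sx*a/2,sy*b/2) for sx in(-1,1) for sy in(-1,1)])
    def f(q):
        c,s=np.cos(q[3]),np.sin(q[3]);X=P@np.array([[c,-s],[s,c]]).T+q[:2]
        return np.vstack([np.c_[X,np.full(4,q[2]+z)] for z in(0,h)])
    return f
def mask(im,kind):
    h=cv2.cvtColor(im,cv2.COLOR_RGB2HSV)
    if kind=='black': return h[...,2]<60
    if kind=='grey': return (h[...,1]<80)|(h[...,2]<60)
    if kind=='copper':
        lab=cv2.cvtColor(im,cv2.COLOR_RGB2LAB).astype(int); return lab[...,1]>150
def sil(views,f,q0,kind,pad=12,free=None,step=.006):
    "joint silhouette fit of hull model f over views; free = indices fitted"
    free=list(range(len(q0))) if free is None else free; q0=np.array(q0,float); D=[];S=6
    for k in views:
        uv=np.array([proj(k,x) for x in f(q0)]);a=np.maximum(0,np.floor(uv.min(0)-pad)).astype(int);b=np.ceil(uv.max(0)+pad).astype(int)
        im=k['im'][a[1]:b[1],a[0]:b[0]];m=mask(cv2.resize(im,None,fx=S,fy=S,interpolation=cv2.INTER_LINEAR),kind).astype(np.uint8)
        m=cv2.morphologyEx(m,cv2.MORPH_OPEN,np.ones((S,S)))
        n,l,s,c=cv2.connectedComponentsWithStats(m)
        if n<2: print('no blob');continue
        mid=(uv.mean(0)-a+.5)*S
        i=1+np.argmax(s[1:,4]/(50+np.linalg.norm(c[1:]-mid,axis=1)))
        cs,_=cv2.findContours((l==i).astype(np.uint8),0,1);H=cv2.convexHull(max(cs,key=cv2.contourArea));B=np.zeros(m.shape,np.uint8);cv2.fillPoly(B,[H],1);D.append((k,a,B>0))
    def cost(p):
        q=q0.copy();q[free]=p;J=0
        for k,a,B in D:
            uv=np.array([proj(k,x) for x in f(q)]);T=np.zeros(B.shape,np.uint8)
            cv2.fillPoly(T,[cv2.convexHull(((uv-a+.5)*S-.5).astype(np.float32)).round().astype(int)],1);J+=(T.astype(bool)^B).sum()/B.sum()
        return J/len(D)
    n=len(free);best=None
    for s in(1,-1):
        d=np.full(n,step*s)
        if 3 in free:d[free.index(3)]=.15*s
        r=minimize(cost,q0[free],method='Nelder-Mead',options=dict(initial_simplex=np.vstack([q0[free],q0[free]+np.diag(d)]),xatol=2e-5,fatol=1e-5))
        if best is None or r.fun<best.fun:best=r
    q=q0.copy();q[free]=best.x;return q.round(4),round(best.fun,3)
E
python3 - <<'E'
from h import *
def png(c):
    k=vision.calibration(c);return dict(im=cv2.imread(f'pics/{c}0.png')[:,:,::-1].copy(),K=np.array(k['K']),R=np.array(k['R']),t=np.array(k['t']))
T,S=png('top'),png('scene');W=dict(load('w2'))
for n,f,q,kind,V in [('spacer',cyl(.026,.014),[.615,.109,0],'black','TSW'),('wide',cyl(.02,.028),[.629,-.012,0],'grey','TSW'),('tall',cyl(.015,.05),[.482,-.086,0],'grey','TS'),('toroid',cyl(.02475,.024),[.472,.061,0],'copper','TS'),
  ('sink',brick(.05,.032,.03),[.628,-.12,0,-.2],'grey','TSW')]:
    fr=[0,1]+([3] if n=='sink' else [])
    print(n,[(v,sil([dict(T=T,S=S,W=W)[v]],f,q,kind,free=fr)) for v in V],'joint with z',sil([dict(T=T,S=S,W=W)[v] for v in V],f,q,kind))
E
```

```text
no blobTraceback (most recent call last):
  File "<stdin>", line 8, in <module>
  File "h.py", line 80, in sil
    r=minimize(cost,q0[free],method='Nelder-Mead',options=dict(initial_simplex=np.vstack([q0[free],q0[free]+np.diag(d)]),xatol=2e-5,fatol=1e-5))
    res = _minimize_neldermead(fun, x0, args, callback, bounds=bounds,
                               **options)
    fsim[k] = func(sim[k])
              ~~~~^^^^^^^^
    fx = function(np.copy(x), *(wrapper_args + args))
  File "h.py", line 75, in cost
    return J/len(D)
           ~^~~~~~~
ZeroDivisionError: division by zero
```

```bash
python3 - <<'E'
from h import *
T=cv2.imread('pics/top0.png')[:,:,::-1].copy();W=load('w2')['im']
for n,im,u,v in[('tor',T,238,247),('tor',W,345,12),('wood',W,300,180),('shadow',W,250,70),('spacerT',T,222,196),('spacer',W,320,142)]:
    c=im[max(0,v-12):v+12,u-12:u+12].reshape(-1,1,3);lab=cv2.cvtColor(c,cv2.COLOR_RGB2LAB)[:,0];h=cv2.cvtColor(c,cv2.COLOR_RGB2HSV)[:,0]
    print(n,'lab a pct',np.percentile(lab[:,1],[5,50,80,95]),'S',np.percentile(h[:,1],[5,50,95]),'V',np.percentile(h[:,2],[5,20,50,95]))
E
```

```text
tor lab a pct [137. 139. 145. 148.] S [128. 135. 160.] V [133. 156. 171. 178.]
tor lab a pct [135. 146. 152. 153.] S [130.   163.   178.25] V [ 49. 128. 166. 178.]
wood lab a pct [134. 137. 137. 138.] S [127. 133. 137.] V [156.75 164.   175.   179.  ]
shadow lab a pct [133. 134. 135. 136.] S [127. 135. 142.] V [101. 105. 108. 114.]
spacerT lab a pct [129. 136. 138. 139.] S [ 46. 128. 136.] V [ 64.  69. 163. 179.]
spacer lab a pct [126. 132. 135. 137.] S [ 15.   127.5  178.25] V [  9.   16.   61.5 178. ]
```

```bash
sed -i "s/return h\[...,2\]<60/return h[...,2]<90/; s/(h\[...,1\]<80)|(h\[...,2\]<60)/(h[...,1]<90)|(h[...,2]<80)/; s/lab\[...,1\]>150/lab[...,1]>142/" h.py
cat > meas.py <<'E'
from h import *
def png(c):
    k=vision.calibration(c);return dict(im=cv2.imread(f'pics/{c}0.png')[:,:,::-1].copy(),K=np.array(k['K']),R=np.array(k['R']),t=np.array(k['t']))
T,S=png('top'),png('scene')
E
python3 - <<'E'
from meas import *
W=dict(load('w2'))
for n,f,q,kind,V in [('spacer',cyl(.026,.014),[.615,.109,0],'black','TSW'),('wide',cyl(.02,.028),[.629,-.012,0],'grey','TSW'),('tall',cyl(.015,.05),[.482,-.086,0],'grey','TS'),('toroid',cyl(.02475,.024),[.472,.061,0],'copper','TS'),
  ('sink',brick(.05,.032,.03),[.628,-.12,0,-.2],'grey','TSW')]:
    fr=[0,1]+([3] if n=='sink' else [])
    print(n,[(v,sil([dict(T=T,S=S,W=W)[v]],f,q,kind,free=fr)) for v in V],'joint with z',sil([dict(T=T,S=S,W=W)[v] for v in V],f,q,kind))
E
```

```text
spacer [('T', (array([0.613 , 0.1084, 0.    ]), np.float64(0.124))), ('S', (array([0.6146, 0.109 , 0.    ]), np.float64(0.086))), ('W', (array([0.6139, 0.1074, 0.    ]), np.float64(0.033)))] joint with z (array([ 0.6141,  0.1089, -0.0048]), np.float64(0.075))
wide [('T', (array([ 0.6306, -0.0127,  0.    ]), np.float64(0.131))), ('S', (array([ 0.6317, -0.0113,  0.    ]), np.float64(0.134))), ('W', (array([ 0.6306, -0.0123,  0.    ]), np.float64(0.019)))] joint with z (array([ 0.6309, -0.0125, -0.004 ]), np.float64(0.088))
tall [('T', (array([ 0.4815, -0.0842,  0.    ]), np.float64(0.251))), ('S', (array([ 0.483 , -0.0839,  0.    ]), np.float64(0.136)))] joint with z (array([ 0.4809, -0.0843, -0.0055]), np.float64(0.184))
toroid [('T', (array([0.4695, 0.0614, 0.    ]), np.float64(0.087))), ('S', (array([0.4575, 0.06  , 0.    ]), np.float64(0.559)))] joint with z (array([ 0.4694,  0.0614, -0.0066]), np.float64(0.321))
sink [('T', (array([ 0.6253, -0.1215,  0.    , -0.1865]), np.float64(0.058))), ('S', (array([ 0.6272, -0.1214,  0.    , -0.2096]), np.float64(0.02))), ('W', (array([ 0.6263, -0.1222,  0.    , -0.2013]), np.float64(0.02)))] joint with z (array([ 6.259e-01, -1.218e-01, -4.000e-04, -1.993e-01]), np.float64(0.044))
```

Views agree to about 1 mm. Picking the spacer first.

Call:
{"fn": "apply_moves", "kwargs": {"series": [{"offset":[-2.5,4,-2],"rot":[0,0,0]},{"offset":[-5.4,8.5,-5],"rot":[0,0,0]},{"offset":[-5.4,8.5,-9],"rot":[0,0,0]},{"offset":[-5.4,8.5,-13],"rot":[0,0,0]},{"offset":[-5.4,8.5,-17],"rot":[0,0,0]},{"offset":[-5.4,8.5,-20],"rot":[0,0,0]},{"offset":[-5.4,8.5,-22],"rot":[0,0,0]},{"offset":[-5.4,8.5,-22.7],"rot":[0,0,0]},{"offset":[-5.4,8.5,-22.7],"rot":[0,0,0]},{"offset":[-5.4,8.5,-22.7],"rot":[0,0,0]}]}}

```text
time: 5.2
position: [0.6165, 0.1065, 0.0286]
tool_rot: [-0.109, 0.994, -0.0, 0.001]
ft_force: [0.6, 0.1, -0.0]
grip_width: 0.087
grip_force: 0.0
```

Call:
{"fn": "apply_moves", "kwargs": {"series": [{"offset":[0,0,0],"rot":[0,0,0]},{"offset":[0,0,0],"rot":[0,0,0]},{"offset":[0,0,0],"rot":[0,0,0]},{"offset":[0,0,0],"rot":[0,0,0]},{"offset":[0,0,0],"rot":[0,0,0]},{"offset":[0,0,0],"rot":[0,0,0]}], "hand": 0, "newtons": 20}}

```text
time: 5.8
position: [0.6156, 0.1066, 0.0277]
tool_rot: [-0.109, 0.994, 0.0, 0.0]
ft_force: [0.2, 0.0, 2.5]
grip_width: 0.051
grip_force: 20.0
```

Call:
{"fn": "apply_moves", "kwargs": {"series": [{"offset":[0,0,3],"rot":[0,0,0]},{"offset":[0,0,8],"rot":[0,0,0]},{"offset":[-3,4,11],"rot":[0,0,0]},{"offset":[-6,8,13],"rot":[0,0,0]},{"offset":[-9,12,14],"rot":[0,0,0]},{"offset":[-11.6,15,14],"rot":[0,0,0]},{"offset":[-11.6,15,14],"rot":[0,0,0]},{"offset":[-11.6,15,14],"rot":[0,0,0]},{"offset":[-11.6,15,14],"rot":[0,0,0]}]}}

```text
time: 6.7
position: [0.5005, 0.256, 0.1674]
tool_rot: [-0.109, 0.994, -0.0, 0.0]
ft_force: [-0.2, -0.0, -0.3]
grip_width: 0.0512
grip_force: 20.0
```

```bash
cat >> h.py <<'E'
def trayfit(k,x0,cup,pad=10,thr=(60,100)):
    P=[p for seg in model(cup) for p in seg]; x0=np.array(x0,float)
    uv=np.array([proj(k,x) for x in outline(*x0)(P)]);a=np.maximum(0,uv.min(0)-pad).astype(int);b=(uv.max(0)+pad).astype(int);S=6
    im=cv2.resize(k['im'][a[1]:b[1],a[0]:b[0]],None,fx=S,fy=S);h=cv2.cvtColor(im,cv2.COLOR_RGB2HSV)
    m=((h[...,1]<thr[0])&(h[...,2]>thr[1])).astype(np.uint8);m=cv2.morphologyEx(m,cv2.MORPH_CLOSE,np.ones((31,31)));m=cv2.morphologyEx(m,cv2.MORPH_OPEN,np.ones((19,19)))
    n,l,s,_=cv2.connectedComponentsWithStats(m);cs,_=cv2.findContours((l==1+np.argmax(s[1:,4])).astype(np.uint8),0,1)
    H=cv2.convexHull(max(cs,key=cv2.contourArea));B=np.zeros(m.shape,np.uint8);cv2.fillPoly(B,[H],1);B=B>0
    def cost(q):
        u=np.array([proj(k,x) for x in outline(*q)(P)]);T=np.zeros(B.shape,np.uint8)
        cv2.fillPoly(T,[cv2.convexHull(((u-a+.5)*S-.5).astype(np.float32)).round().astype(int)],1);return (T.astype(bool)^B).sum()/B.sum()
    r=min((minimize(cost,x0,method='Nelder-Mead',options=dict(initial_simplex=x0+np.array([[0,0,0],[.006,0,0],[0,.006,0],[0,0,.1]])*s,xatol=2e-5,fatol=1e-5)) for s in(1,-1)),key=lambda r:r.fun)
    v=np.ascontiguousarray(im[:,:,::-1]);draw(v,k,outline(*r.x),cup,S,a);return r.x[:2].round(4),np.degrees(r.x[2]).round(2),round(r.fun,3),v
E
python3 - <<'E'
from meas import *
st();snap('wrist','w3');W=dict(load('w3'))
for n,k in(('T',T),('S',S),('w1',dict(load('w1'))),('W',W)):
    r=trayfit(k,[.3825,.2698,.221],True);print(n,r[:3])
v=r[3];f=min(1,500/v.shape[0],400/v.shape[1]);v=cv2.resize(v,None,fx=f,fy=f)
w=W['im'][:,:,::-1];c=np.zeros((max(v.shape[0],384),512+v.shape[1],3),np.uint8);c[:384,:512]=w;c[:v.shape[0],512:]=v
cv2.imwrite('pics/c3.png',cv2.resize(c,None,fx=800/c.shape[1],fy=800/c.shape[1]))
E
```

```text
t 6.7 p [0.5005 0.256  0.1674] q [-0.109  0.994 -0.     0.   ] f [-0.2 -0.  -0.3] w 0.0512 20.0
T (array([0.3829, 0.2722]), np.float64(12.48), np.float64(0.019))
S (array([0.3825, 0.2702]), np.float64(12.82), np.float64(0.035))
w1 (array([0.3827, 0.2699]), np.float64(12.42), np.float64(0.011))
W (array([0.3821, 0.2697]), np.float64(12.48), np.float64(0.007))
```

View pics/c3.png

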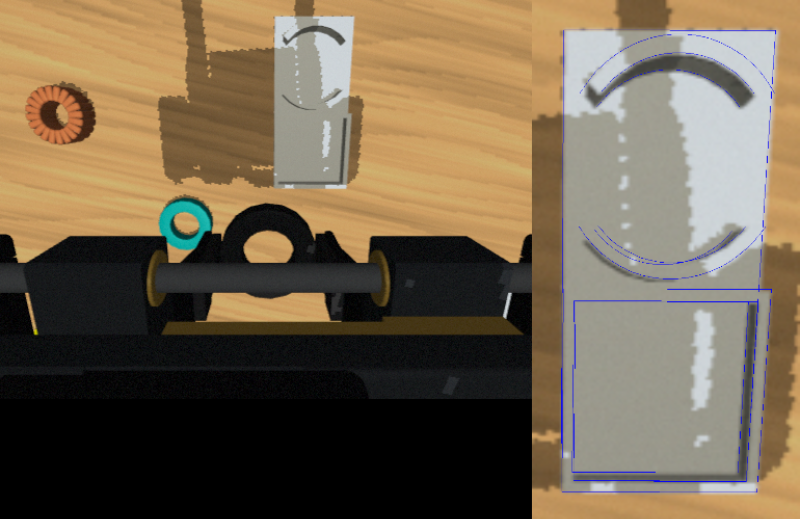

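```bash
python3 - <<'E'
from h import *
k=dict(load('w3'));im=k['im'];g=im.max(2)
n,l,s,c=cv2.connectedComponentsWithStats(((g>70)).astype(np.uint8)[200:260,225:295]);print(s,c+[225,200])
# predicted visible hole for ring centre (x,y): intersect projections
def hole(x,y):
    M=np.ones((384*4,512*4),np.uint8);t=np.linspace(0,2*np.pi,60)
    for z in(.1405,.1545):
        m=np.zeros_like(M);p=np.array([proj(k,(x+.014*np.cos(a),y+.014*np.sin(a),z)) for a in t]);cv2.fillPoly(m,[((p+.5)*4-.5).round().astype(int)],1);M&=m
    q=np.argwhere(M);return q[:,::-1].mean(0)/4,len(q)/16
for d in((0,0),(-.002,0),(-.004,0),(0,.002)):print(d,hole(.500+d[0],.257+d[1]))
print('toroid',sil([k],cyl(.02475,.024),[.4695,.0614,0],'copper',free=[0,1]))
E
```

```text
[[   0    0   70   60 2774]
 [   0    0   13   10   64]
 [  53    0   17   14  111]
 [   9   22   49   31 1251]] [[259.796323   227.23215573]
 [229.         202.6875    ]
 [289.14414414 204.13513514]
 [257.77298161 238.15107914]]
(0, 0) (array([260.58881595, 242.67536153]), 1266.3125)
(-0.002, 0) (array([261.37536959, 239.5282948 ]), 1289.4375)
(-0.004, 0) (array([262.14807391, 236.30104606]), 1317.4375)
(0, 0.002) (array([264.01773603, 243.38750681]), 1262.4375)
toroid (array([0.4705, 0.0603, 0.    ]), np.float64(0.279))
```

The spacer sits about 2.5 mm toward the base relative to the TCP, so I correct for that and place it.

Call:
{"fn": "apply_moves", "kwargs": {"series": [{"offset":[-4,0.5,0],"rot":[0,0,0]},{"offset":[-8,1,-2],"rot":[0,0,0]},{"offset":[-11.5,1.4,-5],"rot":[0,0,0]},{"offset":[-11.5,1.4,-8],"rot":[0,0,0]},{"offset":[-11.5,1.4,-10.5],"rot":[0,0,0]},{"offset":[-11.5,1.4,-10.5],"rot":[0,0,0]},{"offset":[-11.5,1.4,-11.5],"rot":[0,0,0]},{"offset":[-11.5,1.4,-12.5],"rot":[0,0,0]},{"offset":[-11.5,1.4,-13.2],"rot":[0,0,0]},{"offset":[-11.5,1.4,-13.6],"rot":[0,0,0]},{"offset":[-11.5,1.4,-13.6],"rot":[0,0,0]},{"offset":[-11.5,1.4,-13.6],"rot":[0,0,0]}]}}

```text
time: 7.95
position: [0.3847, 0.2706, 0.0317]
tool_rot: [-0.109, 0.994, 0.0, 0.0]
ft_force: [-0.7, -0.1, -0.7]
grip_width: 0.051
grip_force: 20.0
```

Call:
{"fn": "apply_moves", "kwargs": {"series": [{"offset":[0,0,0],"rot":[0,0,0]},{"offset":[0,0,0],"rot":[0,0,0]},{"offset":[0,0,0],"rot":[0,0,0]},{"offset":[0,0,0],"rot":[0,0,0]}], "hand": 0.75}}

```text
time: 8.35
position: [0.3846, 0.2706, 0.0317]
tool_rot: [-0.109, 0.994, 0.0, 0.0]
ft_force: [0.1, 0.0, 0.6]
grip_width: 0.0645
grip_force: 0.0
```

Call:
{"fn": "apply_moves", "kwargs": {"series": [{"offset":[0,0,2],"rot":[0,0,0]},{"offset":[0,0,5],"rot":[0,0,0]},{"offset":[3,-2,9],"rot":[0,0,0]},{"offset":[7,-5,12],"rot":[0,0,0]},{"offset":[11,-9,14],"rot":[0,0,0]},{"offset":[15,-12,14],"rot":[0,0,0]},{"offset":[18,-14,14],"rot":[0,0,0]},{"offset":[18,-14,14],"rot":[0,0,0]},{"offset":[18,-14,14],"rot":[0,0,0]},{"offset":[18,-14,14],"rot":[0,0,0]}], "hand": 1}}

```text
time: 9.35
position: [0.5627, 0.131, 0.1709]
tool_rot: [-0.109, 0.994, 0.0, -0.002]
ft_force: [-1.4, -0.0, -0.4]
grip_width: 0.0872
grip_force: 0.0
```

```bash
python3 - <<'E'
from h import *
st();snap('wrist','w4');W=dict(load('w4'))
print('spacer',sil([W],cyl(.026,.014),[.3825,.2698,.003],'black',free=[0,1]));print(trayfit(W,[.3822,.2698,.218],True)[:3])
print('toroid',sil([W],cyl(.02475,.024),[.4705,.0605,0],'copper',free=[0,1]));spots('wrist','toroid')
E
```

```text
t 9.35 p [0.5627 0.131  0.1709] q [-0.109  0.994  0.    -0.002] f [-1.4 -0.  -0.4] w 0.0872 0.0
spacer (array([0.3887, 0.2705, 0.003 ]), np.float64(0.107))
(array([0.3824, 0.27  ]), np.float64(12.64), np.float64(0.193))
toroid (array([0.4711, 0.0597, 0.    ]), np.float64(0.112))
toroid [([0.4708, 0.0631, -0.0017], 0.6)]
```

View pics/w4.png

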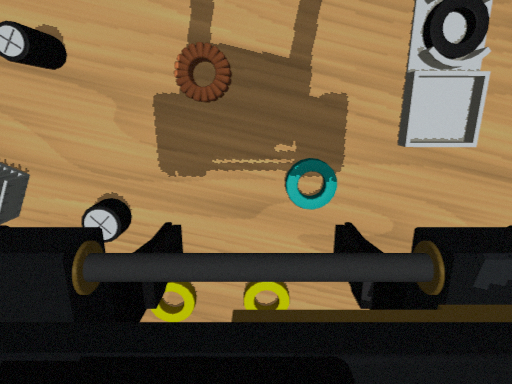

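The spacer lies flat in the cup (image (455,27)), and the toroid is at (203,72). Picking the toroid.

Call:
{"fn": "apply_moves", "kwargs": {"series": [{"offset":[-4,-3,0],"rot":[0,0,0]},{"offset":[-8,-6,-2],"rot":[0,0,0]},{"offset":[-9.4,-7,-5],"rot":[0,0,0]},{"offset":[-9.4,-7,-9],"rot":[0,0,0]},{"offset":[-9.4,-7,-12],"rot":[0,0,0]},{"offset":[-9.4,-7,-13.8],"rot":[0,0,0]},{"offset":[-9.4,-7,-14.4],"rot":[0,0,0]},{"offset":[-9.4,-7,-14.4],"rot":[0,0,0]},{"offset":[-9.4,-7,-14.4],"rot":[0,0,0]}]}}

```text
time: 10.35
position: [0.4707, 0.061, 0.0283]
tool_rot: [-0.11, 0.994, -0.0, 0.0]
ft_force: [0.3, 0.4, 0.1]
grip_width: 0.087
grip_force: 0.0
```

Call:
{"fn": "apply_moves", "kwargs": {"series": [{"offset":[0,0,0],"rot":[0,0,0]},{"offset":[0,0,0],"rot":[0,0,0]},{"offset":[0,0,0],"rot":[0,0,0]},{"offset":[0,0,0],"rot":[0,0,0]},{"offset":[0,0,0],"rot":[0,0,0]},{"offset":[0,0,0],"rot":[0,0,0]}], "hand": 0, "newtons": 30}}

```text
time: 10.95
position: [0.4706, 0.0605, 0.0276]
tool_rot: [-0.109, 0.994, -0.0, 0.0]
ft_force: [-0.3, -0.1, 1.8]
grip_width: 0.0493
grip_force: 30.0
```

Call:
{"fn": "apply_moves", "kwargs": {"series": [{"offset":[0,0,3],"rot":[0,0,0]},{"offset":[0,0,8],"rot":[0,0,0]},{"offset":[0,4,11],"rot":[0,0,0]},{"offset":[1,8,13],"rot":[0,0,0]},{"offset":[2,12,14],"rot":[0,0,0]},{"offset":[2.9,16,14],"rot":[0,0,0]},{"offset":[2.9,19.6,14],"rot":[0,0,0]},{"offset":[2.9,19.6,14],"rot":[0,0,0]},{"offset":[2.9,19.6,14],"rot":[0,0,0]},{"offset":[2.9,19.6,14],"rot":[0,0,0]}]}}

```text
time: 11.95
position: [0.4988, 0.2555, 0.167]
tool_rot: [-0.109, 0.994, -0.0, -0.001]
ft_force: [-0.7, -0.0, -0.3]
grip_width: 0.0489
grip_force: 30.0
```

```bash
python3 - <<'E'
from h import *
st();snap('wrist','w5');k=dict(load('w5'))
print('spacer',sil([k],cyl(.026,.014),[.3825,.2698,.003],'black',free=[0,1],pad=6));print(trayfit(k,[.3822,.2698,.218],True)[:3])
lab=cv2.cvtColor(k['im'],cv2.COLOR_RGB2LAB)
print('held',sil([k],cyl(.02475,.024),[.5,.257,.14],'copper',free=[0,1]))
E
```

```text
t 11.95 p [0.4988 0.2555 0.167 ] q [-0.109  0.994 -0.    -0.001] f [-0.7 -0.  -0.3] w 0.0489 30.0
spacer (array([0.3847, 0.27  , 0.003 ]), np.float64(0.049))
(array([0.382 , 0.2697]), np.float64(12.46), np.float64(0.007))
held (array([0.4993, 0.2554, 0.14  ]), np.float64(1.441))
```

View pics/w5.png

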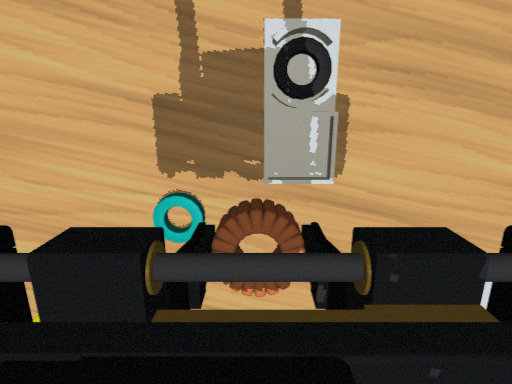

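```bash
python3 - <<'E'
from h import *
k=dict(load('w5'))
m=mask(k['im'],'copper')[:228,200:320];n,l,s,c=cv2.connectedComponentsWithStats(m.astype(np.uint8));i=1+np.argmax(s[1:,4]);r=np.argwhere(l==i);print('top row',r[:,0].min(),'cols at 215',200+r[r[:,0]==215][:,1].min(),200+r[r[:,0]==215][:,1].max())
f=cyl(.02475,.024)
for q in((.5,.257,.14),(.498,.257,.14),(.5,.255,.14)):
    M=np.zeros((384*4,512*4),np.uint8);p=np.array([proj(k,x) for x in f(q)],np.float32);cv2.fillPoly(M,[cv2.convexHull((p+.5)*4-.5).round().astype(int)],1)
    w=np.argwhere(M);e=w[w[:,0]==860];print(q,w[:,0].min()/4,e[:,1].min()/4,e[:,1].max()/4)
E
```

```text
top row 209 cols at 215 237 283
(0.5, 0.257, 0.14) 201.75 229.0 292.5
(0.498, 0.257, 0.14) 198.25 227.0 296.0
(0.5, 0.255, 0.14) 201.0 225.0 289.75
```

Call:
{"fn": "apply_moves", "kwargs": {"series": [{"offset":[-4,0.5,0],"rot":[0,0,0]},{"offset":[-8,1,-2],"rot":[0,0,0]},{"offset":[-11.7,1.4,-5],"rot":[0,0,0]},{"offset":[-11.7,1.4,-8],"rot":[0,0,0]},{"offset":[-11.7,1.4,-10],"rot":[0,0,0]},{"offset":[-11.7,1.4,-10.5],"rot":[0,0,0]},{"offset":[-11.7,1.4,-11.2],"rot":[0,0,0]},{"offset":[-11.7,1.4,-11.8],"rot":[0,0,0]},{"offset":[-11.7,1.4,-12.2],"rot":[0,0,0]},{"offset":[-11.7,1.4,-12.2],"rot":[0,0,0]},{"offset":[-11.7,1.4,-12.2],"rot":[0,0,0]}]}}

```text
time: 13.1
position: [0.3828, 0.2706, 0.0459]
tool_rot: [-0.109, 0.994, 0.0, 0.0]
ft_force: [-0.0, 0.8, -1.2]
grip_width: 0.0491
grip_force: 30.0
```

Call:
{"fn": "apply_moves", "kwargs": {"series": [{"offset":[0,0,0],"rot":[0,0,0]},{"offset":[0,0,0],"rot":[0,0,0]},{"offset":[0,0,0],"rot":[0,0,0]},{"offset":[0,0,0],"rot":[0,0,0]}], "hand": 0.75}}

```text
time: 13.5
position: [0.3827, 0.2706, 0.0458]
tool_rot: [-0.109, 0.994, 0.0, 0.0]
ft_force: [-0.9, 0.1, 0.7]
grip_width: 0.0644
grip_force: 0.0
```

Call:
{"fn": "apply_moves", "kwargs": {"series": [{"offset":[0,0,2],"rot":[0,0,0]},{"offset":[0,0,5],"rot":[0,0,0]},{"offset":[4,-2,9],"rot":[0,0,0]},{"offset":[8,-6,11],"rot":[0,0,0]},{"offset":[12,-10,13],"rot":[0,0,0]},{"offset":[15,-14,14],"rot":[0,0,0]},{"offset":[18,-18,15],"rot":[0,0,0]},{"offset":[20,-22,15],"rot":[0,0,0]},{"offset":[20,-22,15],"rot":[0,0,0]},{"offset":[20,-22,15],"rot":[0,0,0]},{"offset":[20,-22,15],"rot":[0,0,0]}], "hand": 1}}

```text
time: 14.6
position: [0.5819, 0.0503, 0.1952]
tool_rot: [-0.109, 0.994, 0.0, -0.001]
ft_force: [-0.4, 0.5, -0.7]
grip_width: 0.0871
grip_force: 0.0
```

```bash
python3 - <<'E'
from h import *
st();snap('wrist','w6');W=dict(load('w6'))
print('tall',sil([W],cyl(.015,.05),[.4815,-.0842,0],'grey',free=[0,1]),sil([W],cyl(.015,.05),[.4815,-.0842,0],'grey'))
spots('wrist','tall_can toroid')
E
```

```text
t 14.6 p [0.5819 0.0503 0.1952] q [-0.109  0.994  0.    -0.001] f [-0.4  0.5 -0.7] w 0.0871 0.0
tall (array([ 0.4831, -0.0837,  0.    ]), np.float64(0.068)) (array([ 0.4817, -0.089 , -0.0121]), np.float64(0.023))
tall_can [([0.4802, -0.0885, -0.0009], 0.97)]
toroid []
```

View pics/w6.png

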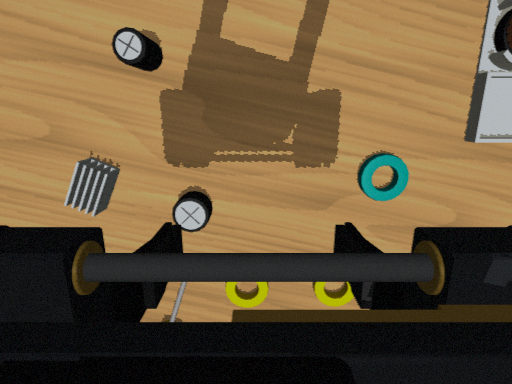

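Call:
{"fn": "apply_moves", "kwargs": {"series": [{"offset":[-4,-4,0],"rot":[0,0,0]},{"offset":[-7,-8,0],"rot":[0,0,0]},{"offset":[-10.1,-12,-2],"rot":[0,0,0]},{"offset":[-10.1,-13.6,-6],"rot":[0,0,0]},{"offset":[-10.1,-13.6,-9],"rot":[0,0,0]},{"offset":[-10.1,-13.6,-12],"rot":[0,0,0]},{"offset":[-10.1,-13.6,-14.5],"rot":[0,0,0]},{"offset":[-10.1,-13.6,-15.2],"rot":[0,0,0]},{"offset":[-10.1,-13.6,-15.2],"rot":[0,0,0]}]}}

```text
time: 15.65
position: [0.4808, -0.0843, 0.0429]
tool_rot: [-0.11, 0.994, 0.001, -0.001]
ft_force: [0.4, -0.3, -0.2]
grip_width: 0.0868
grip_force: 0.0
```

Call:
{"fn": "apply_moves", "kwargs": {"series": [{"offset":[0,0,0],"rot":[0,0,0]},{"offset":[0,0,0],"rot":[0,0,0]},{"offset":[0,0,0],"rot":[0,0,0]},{"offset":[0,0,0],"rot":[0,0,0]},{"offset":[0,0,0],"rot":[0,0,0]},{"offset":[0,0,0],"rot":[0,0,0]},{"offset":[0,0,0],"rot":[0,0,0]},{"offset":[0,0,0],"rot":[0,0,0]}], "hand": 0, "newtons": 20}}

```text
time: 16.45
position: [0.4815, -0.0855, 0.0435]
tool_rot: [-0.109, 0.994, 0.0, -0.0]
ft_force: [0.1, 0.1, 0.2]
grip_width: 0.0311
grip_force: 0.0
```

Call:
{"fn": "apply_moves", "kwargs": {"series": [{"offset":[0,0,3],"rot":[0,0,0]},{"offset":[0,1,7],"rot":[0,0,0]},{"offset":[0,5,9],"rot":[0,0,0]},{"offset":[0,9,10],"rot":[0,0,0]},{"offset":[0,13,10],"rot":[0,0,0]},{"offset":[-0.5,18,10],"rot":[0,0,0]},{"offset":[-1,22,10],"rot":[0,0,0]},{"offset":[-1.5,26,10],"rot":[0,0,0]},{"offset":[-2,30,10],"rot":[0,0,0]},{"offset":[-2.5,34,10],"rot":[0,0,0]},{"offset":[-2.9,37.1,9],"rot":[0,0,0]},{"offset":[-2.9,37.1,7],"rot":[0,0,0]},{"offset":[-2.9,37.1,5],"rot":[0,0,0]},{"offset":[-2.9,37.1,5],"rot":[0,0,0]},{"offset":[-2.9,37.1,5],"rot":[0,0,0]}]}}

```text
time: 17.95
position: [0.4522, 0.2854, 0.0933]
tool_rot: [-0.109, 0.994, -0.0, -0.001]
ft_force: [0.1, 0.8, -0.2]
grip_width: 0.0292
grip_force: 20.0
```

Grip may have closed as the lift began, so I check how the can hangs before lowering.

```bash
python3 - <<'E'
from h import *
st();im,k=snap('scene','s7')
a=proj(k,(.4525,.2854,.05)).astype(int);c=im[a[1]-60:a[1]+50,a[0]-70:a[0]+70,::-1]
X=(.4525,.2854);c=cv2.resize(c,None,fx=5,fy=5,interpolation=cv2.INTER_CUBIC)
for z in(.0495,.0995):
    p=(proj(k,(*X,z))-[a[0]-70,a[1]-60])*5;cv2.circle(c,tuple(p.astype(int)),5,(255,0,0),-1)
cv2.imwrite('pics/s7c.png',c)
E
```

```text
t 17.95 p [0.4522 0.2854 0.0933] q [-0.109  0.994 -0.    -0.001] f [ 0.1  0.8 -0.2] w 0.0292 20.0
```

View pics/s7c.png

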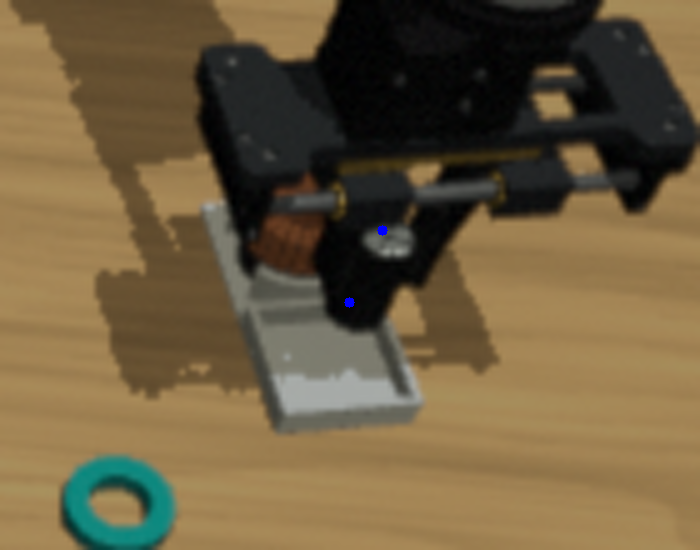

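Call:
{"fn": "apply_moves", "kwargs": {"series": [{"offset":[0,0,-1.5],"rot":[0,0,0]},{"offset":[0,0,-3],"rot":[0,0,0]},{"offset":[0,0,-3.4],"rot":[0,0,0]},{"offset":[0,0,-3.6],"rot":[0,0,0]},{"offset":[0,0,-3.7],"rot":[0,0,0]},{"offset":[0,0,-3.7],"rot":[0,0,0]}]}}

```text
time: 18.6
position: [0.453, 0.2856, 0.0572]
tool_rot: [-0.109, 0.994, 0.0, 0.001]
ft_force: [0.1, -0.5, -0.9]
grip_width: 0.029
grip_force: 20.0
```

Call:
{"fn": "apply_moves", "kwargs": {"series": [{"offset":[0,0,-0.1],"rot":[0,0,0]},{"offset":[0,0,-0.2],"rot":[0,0,0]},{"offset":[0,0,-0.2],"rot":[0,0,0]}]}}

```text
time: 18.9
position: [0.4526, 0.2856, 0.0546]
tool_rot: [-0.109, 0.994, 0.0, 0.0]
ft_force: [-0.7, 0.3, -0.1]
grip_width: 0.0295
grip_force: 20.0
```

Call:
{"fn": "apply_moves", "kwargs": {"series": [{"offset":[0,0,-0.1],"rot":[0,0,0]},{"offset":[0,0,-0.2],"rot":[0,0,0]},{"offset":[0,0,-0.2],"rot":[0,0,0]}]}}

```text
time: 19.2
position: [0.4525, 0.2855, 0.0524]
tool_rot: [-0.109, 0.994, -0.0, -0.0]
ft_force: [-0.2, -0.4, 0.2]
grip_width: 0.0295
grip_force: 20.0
```

Call:
{"fn": "apply_moves", "kwargs": {"series": [{"offset":[0,0,-0.1],"rot":[0,0,0]},{"offset":[0,0,-0.2],"rot":[0,0,0]},{"offset":[0,0,-0.2],"rot":[0,0,0]}]}}

```text
time: 19.5
position: [0.4524, 0.2855, 0.0504]
tool_rot: [-0.109, 0.994, -0.0, -0.0]
ft_force: [0.6, -0.1, -0.1]
grip_width: 0.0297
grip_force: 20.0
```

Call:
{"fn": "apply_moves", "kwargs": {"series": [{"offset":[0,0,-0.1],"rot":[0,0,0]},{"offset":[0,0,-0.2],"rot":[0,0,0]},{"offset":[0,0,-0.2],"rot":[0,0,0]}]}}

```text
time: 19.8
position: [0.4525, 0.2855, 0.0484]
tool_rot: [-0.109, 0.994, -0.0, -0.0]
ft_force: [0.0, 1.0, -0.7]
grip_width: 0.0294
grip_force: 20.0
```

Call:
{"fn": "apply_moves", "kwargs": {"series": [{"offset":[0,0,-0.1],"rot":[0,0,0]},{"offset":[0,0,-0.15],"rot":[0,0,0]},{"offset":[0,0,-0.15],"rot":[0,0,0]}]}}

```text
time: 20.1
position: [0.4526, 0.2855, 0.0471]
tool_rot: [-0.109, 0.994, -0.0, 0.0]
ft_force: [-0.2, -0.8, -0.2]
grip_width: 0.0297
grip_force: 20.0
```

Call:
{"fn": "apply_moves", "kwargs": {"series": [{"offset":[0,0,0],"rot":[0,0,0]},{"offset":[0,0,0],"rot":[0,0,0]},{"offset":[0,0,0],"rot":[0,0,0]},{"offset":[0,0,0],"rot":[0,0,0]},{"offset":[0,0,2],"rot":[0,0,0]},{"offset":[0,0,5],"rot":[0,0,0]},{"offset":[0,0,9],"rot":[0,0,0]}], "hand": 0.55}}

```text
time: 20.8
position: [0.4513, 0.285, 0.1366]
tool_rot: [-0.109, 0.994, -0.001, -0.002]
ft_force: [1.0, -0.1, 0.8]
grip_width: 0.0477
grip_force: 0.0
```

Call:
{"fn": "apply_moves", "kwargs": {"series": [{"offset":[3,-4,3],"rot":[0,0,-6]},{"offset":[6,-7,4],"rot":[0,0,-12]},{"offset":[9,-11,4],"rot":[0,0,-18]},{"offset":[11,-15,4],"rot":[0,0,-24]},{"offset":[13,-19,4],"rot":[0,0,-24]},{"offset":[15,-23,4],"rot":[0,0,-24]},{"offset":[17,-27,4],"rot":[0,0,-24]},{"offset":[18,-31,4],"rot":[0,0,-24]},{"offset":[18,-35,4],"rot":[0,0,-24]},{"offset":[18,-35,4],"rot":[0,0,-24]},{"offset":[18,-35,4],"rot":[0,0,-24]},{"offset":[18,-35,4],"rot":[0,0,-24]}], "hand": 1}}

```text
time: 22.0
position: [0.632, -0.0635, 0.1768]
tool_rot: [0.099, 0.995, 0.0, -0.001]
ft_force: [-0.1, 0.5, -0.2]
grip_width: 0.0871
grip_force: 0.0
```

```bash
python3 - <<'E'
from h import *
st();a,_=snap('wrist','w8');W=dict(load('w8'));im,k=snap('scene','s8')
print('sink',sil([W],brick(.05,.032,.03),[.6263,-.1217,0,-.2],'grey',free=[0,1,3]))
p=proj(k,(.42,.277,.02)).astype(int);c=cv2.resize(im[p[1]-40:p[1]+40,p[0]-45:p[0]+45],(432,384),interpolation=cv2.INTER_CUBIC)
v=np.hstack([a,c])[:,:,::-1];cv2.imwrite('pics/c8.png',cv2.resize(v,None,fx=800/944,fy=800/944))
E
```

```text
t 22.0 p [ 0.632  -0.0635  0.1768] q [ 0.099  0.995  0.    -0.001] f [-0.1  0.5 -0.2] w 0.0871 0.0
sink (array([ 0.6264, -0.1224,  0.    , -0.209 ]), np.float64(0.012))
```

View pics/c8.png

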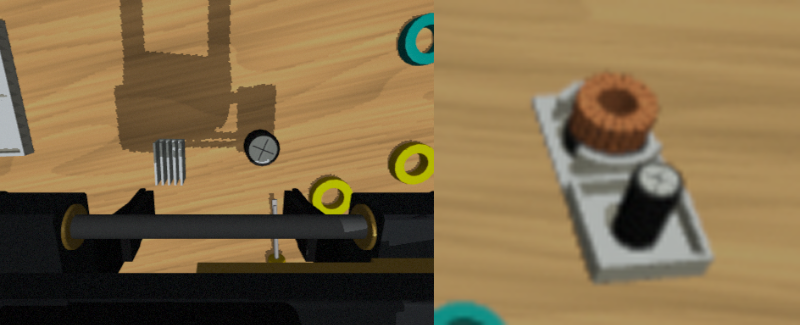

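Kit 1 looks right: the choke is flat in the cup and the tall can stands in its bay. Picking the heat sink by its top half.

Call:
{"fn": "apply_moves", "kwargs": {"series": [{"offset":[-0.5,-4,0],"rot":[0,0,0]},{"offset":[-0.7,-5.8,-3],"rot":[0,0,0]},{"offset":[-0.7,-5.8,-7],"rot":[0,0,0]},{"offset":[-0.7,-5.8,-11],"rot":[0,0,0]},{"offset":[-0.7,-5.8,-13],"rot":[0,0,0]},{"offset":[-0.7,-5.8,-13.9],"rot":[0,0,0]},{"offset":[-0.7,-5.8,-13.9],"rot":[0,0,0]},{"offset":[-0.7,-5.8,-13.9],"rot":[0,0,0]}]}}

```text
time: 22.9
position: [0.6266, -0.1221, 0.0392]
tool_rot: [0.099, 0.995, -0.0, 0.001]
ft_force: [0.4, 0.0, -0.6]
grip_width: 0.0869
grip_force: 0.0
```

Call:
{"fn": "apply_moves", "kwargs": {"series": [{"offset":[0,0,0],"rot":[0,0,0]},{"offset":[0,0,0],"rot":[0,0,0]},{"offset":[0,0,0],"rot":[0,0,0]},{"offset":[0,0,0],"rot":[0,0,0]},{"offset":[0,0,0],"rot":[0,0,0]},{"offset":[0,0,0],"rot":[0,0,0]},{"offset":[0,0,0],"rot":[0,0,0]},{"offset":[0,0,0],"rot":[0,0,0]},{"offset":[0,0,0],"rot":[0,0,0]},{"offset":[0,0,0],"rot":[0,0,0]},{"offset":[0,0,0],"rot":[0,0,0]}], "hand": 0, "newtons": 25}}

```text
time: 24.0
position: [0.6255, -0.1224, 0.038]
tool_rot: [0.1, 0.995, 0.0, -0.0]
ft_force: [0.4, 0.7, -0.3]
grip_width: 0.0317
grip_force: 25.0
```

Call:
{"fn": "apply_moves", "kwargs": {"series": [{"offset":[0,0,2],"rot":[0,0,0]},{"offset":[0,0,5],"rot":[0,0,1]},{"offset":[0,-3,9],"rot":[0,0,2]},{"offset":[-0.5,-7,11],"rot":[0,0,2]},{"offset":[-1,-11,13],"rot":[0,0,2]},{"offset":[-1.5,-15,13],"rot":[0,0,2]},{"offset":[-2,-17,13],"rot":[0,0,2]},{"offset":[-2,-17,13],"rot":[0,0,2]},{"offset":[-2,-17,13],"rot":[0,0,2]},{"offset":[-2,-17,13],"rot":[0,0,2]}]}}

```text
time: 25.0
position: [0.6052, -0.2903, 0.1671]
tool_rot: [0.082, 0.997, 0.001, -0.001]
ft_force: [-0.0, 0.8, -0.7]
grip_width: 0.032
grip_force: 25.0
```

```bash
python3 - <<'E'
from meas import *
st();a,_=snap('wrist','w9');W=dict(load('w9'))
for k in(T,S,W): r=trayfit(k,[.4738,-.3054,-.1667],False);print(r[:3])
v=r[3];f=min(384/v.shape[0],288/v.shape[1]);v=cv2.resize(v,None,fx=f,fy=f);c=np.zeros((384,512+v.shape[1],3),np.uint8);c[:,:512]=a[:,:,::-1];c[:v.shape[0],512:]=v;cv2.imwrite('pics/c9.png',c)
E
```

```text
t 25.0 p [ 0.6052 -0.2903  0.1671] q [ 0.082  0.997  0.001 -0.001] f [-0.   0.8 -0.7] w 0.032 25.0
(array([ 0.4743, -0.3055]), np.float64(-9.69), np.float64(0.024))
(array([ 0.4737, -0.3084]), np.float64(-7.15), np.float64(0.131))
(array([ 0.474 , -0.3058]), np.float64(-9.48), np.float64(0.002))
```

View pics/c9.png

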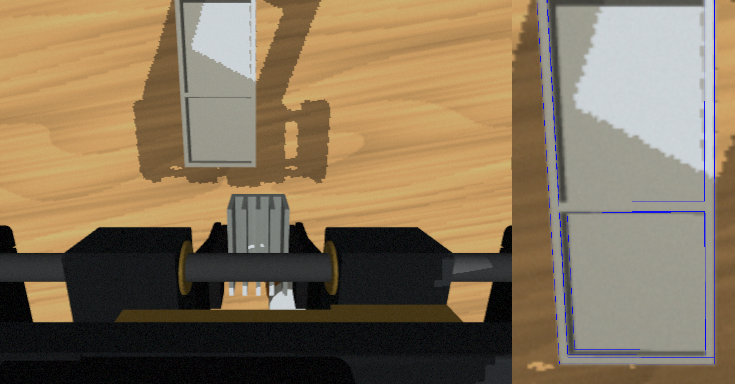

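Tray fit confirmed at (0.474, -0.3056), yaw -9.5°, and the heat sink is held square. Placing it.

Call:
{"fn": "apply_moves", "kwargs": {"series": [{"offset":[-4,-0.4,0],"rot":[0,0,0]},{"offset":[-8,-0.8,-2],"rot":[0,0,0]},{"offset":[-12,-1.2,-4],"rot":[0,0,0]},{"offset":[-13.2,-1.3,-7],"rot":[0,0,0]},{"offset":[-13.2,-1.3,-9.5],"rot":[0,0,0]},{"offset":[-13.2,-1.3,-10.5],"rot":[0,0,0]},{"offset":[-13.2,-1.3,-11.5],"rot":[0,0,0]},{"offset":[-13.2,-1.3,-12.2],"rot":[0,0,0]},{"offset":[-13.2,-1.3,-12.6],"rot":[0,0,0]},{"offset":[-13.2,-1.3,-12.6],"rot":[0,0,0]},{"offset":[-13.2,-1.3,-12.6],"rot":[0,0,0]}]}}

```text
time: 26.15
position: [0.474, -0.3056, 0.0425]
tool_rot: [0.082, 0.997, -0.0, 0.0]
ft_force: [0.1, -0.5, -1.0]
grip_width: 0.0321
grip_force: 25.0
```

Call:
{"fn": "apply_moves", "kwargs": {"series": [{"offset":[0,0,0],"rot":[0,0,0]},{"offset":[0,0,0],"rot":[0,0,0]},{"offset":[0,0,0],"rot":[0,0,0]},{"offset":[0,0,0],"rot":[0,0,0]},{"offset":[0,0,2],"rot":[0,0,0]},{"offset":[0,0,5],"rot":[0,0,0]},{"offset":[0,0,9],"rot":[0,0,0]}], "hand": 0.6}}

```text
time: 26.85
position: [0.4725, -0.3046, 0.1316]
tool_rot: [0.082, 0.997, 0.001, -0.002]
ft_force: [0.5, -1.1, 0.3]
grip_width: 0.0523
grip_force: 0.0
```

Call:
{"fn": "apply_moves", "kwargs": {"series": [{"offset":[3,3,2],"rot":[0,0,0]},{"offset":[6,7,4],"rot":[0,0,0]},{"offset":[9,11,4],"rot":[0,0,0]},{"offset":[12,15,4],"rot":[0,0,0]},{"offset":[14,19,4],"rot":[0,0,0]},{"offset":[17,22,4],"rot":[0,0,0]},{"offset":[20,24,4],"rot":[0,0,0]},{"offset":[20,24,4],"rot":[0,0,0]},{"offset":[20,24,4],"rot":[0,0,0]},{"offset":[20,24,4],"rot":[0,0,0]}], "hand": 1}}

```text
time: 27.85
position: [0.6723, -0.0661, 0.1717]
tool_rot: [0.083, 0.997, -0.0, -0.001]
ft_force: [-0.5, 0.0, 0.7]
grip_width: 0.0872
grip_force: 0.0
```

```bash
python3 - <<'E'
from meas import *
st();a,_=snap('wrist','w10');W=dict(load('w10'));im,k=snap('scene','s10');N=dict(S,im=im)
print('wide',sil([W],cyl(.02,.028),[.6306,-.0123,0],'grey',free=[0,1]),sil([N],cyl(.02,.028),[.6306,-.0123,0],'grey',free=[0,1]))
def crop(X):
    p=proj(k,X).astype(int);return cv2.resize(im[p[1]-40:p[1]+40,p[0]-42:p[0]+42],(400,380),interpolation=cv2.INTER_CUBIC)[:,:,::-1]
cv2.imwrite('pics/c10.png',np.hstack([crop((.5,-.31,.02)),crop((.42,.277,.02))]))
E
```

```text
t 27.85 p [ 0.6723 -0.0661  0.1717] q [ 0.083  0.997 -0.    -0.001] f [-0.5  0.   0.7] w 0.0872 0.0
wide (array([ 0.6308, -0.0129,  0.    ]), np.float64(0.026)) (array([ 0.6321, -0.0113,  0.    ]), np.float64(0.072))
```

View pics/c10.png

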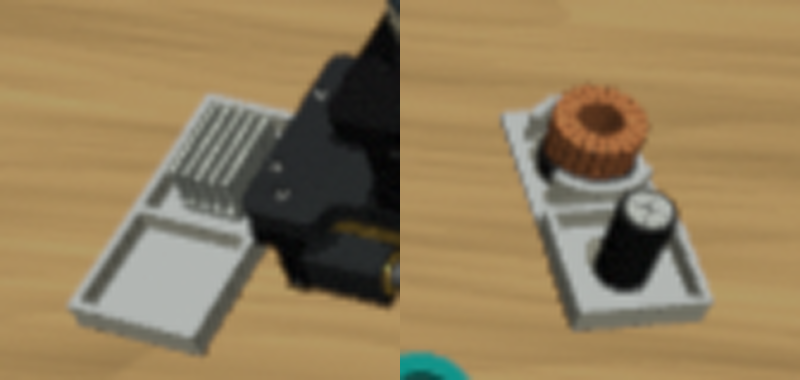

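Call:
{"fn": "apply_moves", "kwargs": {"series": [{"offset":[-3,4,0],"rot":[0,0,0]},{"offset":[-4.3,5.3,-3],"rot":[0,0,0]},{"offset":[-4.3,5.3,-7],"rot":[0,0,0]},{"offset":[-4.3,5.3,-11],"rot":[0,0,0]},{"offset":[-4.3,5.3,-12.8],"rot":[0,0,0]},{"offset":[-4.3,5.3,-13.4],"rot":[0,0,0]},{"offset":[-4.3,5.3,-13.4],"rot":[0,0,0]},{"offset":[-4.3,5.3,-13.4],"rot":[0,0,0]}]}}

```text
time: 28.75
position: [0.6314, -0.0132, 0.0393]
tool_rot: [0.083, 0.997, -0.0, 0.001]
ft_force: [-0.3, -0.4, -0.1]
grip_width: 0.087
grip_force: 0.0
```

Call:
{"fn": "apply_moves", "kwargs": {"series": [{"offset":[0,0,0],"rot":[0,0,0]},{"offset":[0,0,0],"rot":[0,0,0]},{"offset":[0,0,0],"rot":[0,0,0]},{"offset":[0,0,0],"rot":[0,0,0]},{"offset":[0,0,0],"rot":[0,0,0]},{"offset":[0,0,0],"rot":[0,0,0]},{"offset":[0,0,0],"rot":[0,0,0]},{"offset":[0,0,0],"rot":[0,0,0]},{"offset":[0,0,0],"rot":[0,0,0]},{"offset":[0,0,0],"rot":[0,0,0]}], "hand": 0, "newtons": 20}}

```text
time: 29.75
position: [0.6305, -0.0124, 0.038]
tool_rot: [0.082, 0.997, 0.0, -0.0]
ft_force: [0.2, 0.2, 0.8]
grip_width: 0.0395
grip_force: 20.0
```

Call:
{"fn": "apply_moves", "kwargs": {"series": [{"offset":[0,0,2],"rot":[0,0,0]},{"offset":[0,0,5],"rot":[0,0,0]},{"offset":[-1,-3,8],"rot":[0,0,0]},{"offset":[-2,-7,9],"rot":[0,0,0]},{"offset":[-3,-11,9],"rot":[0,0,0]},{"offset":[-4,-15,9],"rot":[0,0,0]},{"offset":[-5,-19,9],"rot":[0,0,0]},{"offset":[-6,-23,9],"rot":[0,0,0]},{"offset":[-7.5,-27,9],"rot":[0,0,0]},{"offset":[-8.5,-30.4,8],"rot":[0,0,0]},{"offset":[-8.5,-30.4,5],"rot":[0,0,0]},{"offset":[-8.5,-30.4,5],"rot":[0,0,0]},{"offset":[-8.5,-30.4,5],"rot":[0,0,0]}]}}

```text
time: 31.05
position: [0.5448, -0.3156, 0.0874]
tool_rot: [0.082, 0.997, 0.001, -0.001]
ft_force: [-0.8, 0.1, -0.2]
grip_width: 0.0393
grip_force: 20.0
```

Call:
{"fn": "apply_moves", "kwargs": {"series": [{"offset":[-0.1,-0.1,-2],"rot":[0,0,0]},{"offset":[-0.1,-0.1,-3],"rot":[0,0,0]},{"offset":[-0.1,-0.1,-3.7],"rot":[0,0,0]},{"offset":[-0.1,-0.1,-4.2],"rot":[0,0,0]},{"offset":[-0.1,-0.1,-4.6],"rot":[0,0,0]},{"offset":[-0.1,-0.1,-4.6],"rot":[0,0,0]},{"offset":[-0.1,-0.1,-4.6],"rot":[0,0,0]}]}}

```text
time: 31.75
position: [0.5448, -0.3176, 0.0423]
tool_rot: [0.082, 0.997, -0.0, 0.0]
ft_force: [0.7, 0.0, -1.4]
grip_width: 0.0391
grip_force: 20.0
```

Call:
{"fn": "apply_moves", "kwargs": {"series": [{"offset":[0,0,0],"rot":[0,0,0]},{"offset":[0,0,0],"rot":[0,0,0]},{"offset":[0,0,0],"rot":[0,0,0]},{"offset":[0,0,0],"rot":[0,0,0]},{"offset":[0,0,2],"rot":[0,0,0]},{"offset":[0,0,5],"rot":[0,0,0]},{"offset":[0,0,9],"rot":[0,0,0]},{"offset":[0,0,13],"rot":[0,0,0]}], "hand": 0.7}}

```text
time: 32.55
position: [0.5441, -0.3171, 0.1729]
tool_rot: [0.082, 0.997, 0.0, -0.001]
ft_force: [0.8, -1.4, 0.4]
grip_width: 0.0608
grip_force: 0.0
```

Call:
{"fn": "apply_moves", "kwargs": {"series": [{"offset":[0,4,3],"rot":[0,0,0]},{"offset":[0,8,6],"rot":[0,0,0]},{"offset":[0,12,8],"rot":[0,0,0]},{"offset":[0,16,8],"rot":[0,0,0]},{"offset":[0,20,8],"rot":[0,0,0]},{"offset":[0,24,8],"rot":[0,0,0]},{"offset":[0,28,8],"rot":[0,0,0]},{"offset":[0,30,8],"rot":[0,0,0]},{"offset":[0,30,8],"rot":[0,0,0]},{"offset":[0,30,8],"rot":[0,0,0]},{"offset":[0,30,8],"rot":[0,0,0]}]}}

```text
time: 33.65
position: [0.5448, -0.0186, 0.2521]
tool_rot: [0.083, 0.997, -0.0, 0.0]
ft_force: [-0.5, -0.1, -0.6]
grip_width: 0.0607
grip_force: 0.0
```

```bash
python3 - <<'E'
from meas import *
st();im,k=snap('scene','s11');t,_=snap('top','t11')
def crop(X):
    p=proj(k,X).astype(int);return cv2.resize(im[p[1]-40:p[1]+40,p[0]-42:p[0]+42],(400,380),interpolation=cv2.INTER_CUBIC)[:,:,::-1]
cv2.imwrite('pics/c11.png',np.hstack([crop((.5,-.31,.02)),crop((.42,.277,.02))]))
spots('scene','wire_spool flux_jar screwdriver')
N=dict(S,im=im);f=cyl(.02475,.024)
print('toroid z',sil([N],f,[.382,.27,.017],'copper',free=[0,1]))
E
```

```text
t 33.65 p [ 0.5448 -0.0186  0.2521] q [ 0.083  0.997 -0.     0.   ] f [-0.5 -0.1 -0.6] w 0.0607 0.0
wire_spool [([0.7236, 0.2989, -0.0005], 0.65)]
flux_jar [([0.729, -0.2783, -0.0014], 0.58)]
screwdriver [([0.7815, -0.0171, -0.0023], 0.81), ([0.3845, 0.2697, 0.0081], 0.54), ([0.7275, -0.2778, -0.0028], 0.35)]
toroid z (array([0.3671, 0.2786, 0.017 ]), np.float64(0.657))
```

View pics/c11.png

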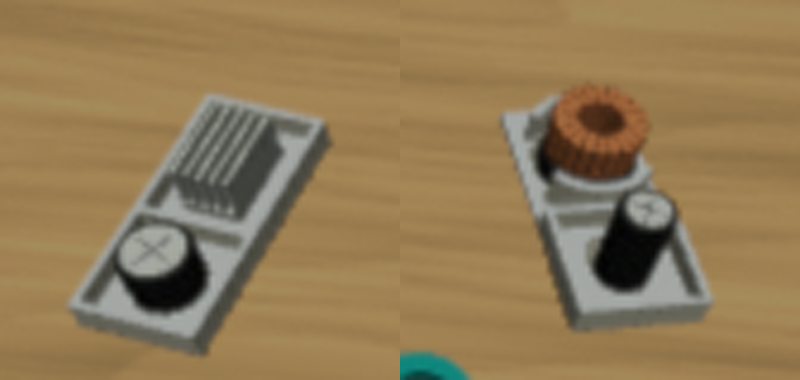

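Both kits look right: the heat sink is on its base, both cans are upright, and the choke is level in the cup. The spool, jar and screwdriver have not moved.

```bash
python3 -c "
from rig import hand_in;print(hand_in())"
```

```text
the job is handed in; nothing more can be done
None
```

I made up both kits in the order asked and handed the job in at about 34 s; the last camera picture shows every part in its place and upright or flat, and the wire spool, amber jar and screwdriver where they were.

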